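Wedge the sprung catch open and move the mould to the filling bay

TASK

The aluminium mould is locked in the blue cradle by a yellow sprung catch that snaps back as soon as it is let go. Drive the wooden wedge into the gap between the cradle's steel cheek and the catch's leg, far enough that the catch stays open by itself when you let go of the wedge, then lift the mould straight out and seat it upright on the floor of the green filling bay, between the two end walls. Leave the wedge in place holding the catch open, and do not disturb the glue bottle or the two jars that stand near the work.

Things in the scene. Friction and masses are not known exactly. Their poses are not given: they have to be found in the camera images.
- cradle: Fixed blue cradle. Origin on bench under the mould's centre. Floor 8 mm thick, x -47..47, y -42..110. Steel cheeks along the mould's long sides (x -35..35, faces y 24/34 and -24/-34, top z 50) leave no finger room; only its ends (along x) can be gripped. Ribs there (x 36..44 and -44..-36, y -22..22, top z 14): mould must be lifted. Blue spring housing x -20..20, y 93..107, top z 58. All mm.
- catch_nose (a point): Middle of the nose edge of the yellow catch, underside; axes as the cradle's. Closed, it lies at cradle (0, 12, 54.5) mm, over the mould's edge. Top plate x -12..12, z 54.5..62.5 (highest point of the cradle). The catch's leg, behind the +y cheek, hangs from x -12..12, y 48..58 (closed), z 62 down to 14.5 mm.
- throat (a point): Middle of the foot of the +y cheek's outer face, at cradle (0, 34, 8) mm, on the cradle's floor; axes as the cradle's. The wedge goes past it along the cradle's +x, lying on the floor (under the top plate), nose first, flat face to the cheek (y = 0 here), tapered face to the catch's leg (14 mm away when closed: aim the 5 mm nose between; the spring then presses the wedge to the cheek). 
- catch (a joint): Slide of the yellow sprung catch, m: 0 closed, grows as its leg is pushed from the cheek (cradle +y), up to 0.026. A spring closes it: 3 N at 0, 250 N/m more. The wedge's full thickness between cheek and leg holds it at 0.016; from 0.0125 the nose is clear of the mould.
- cassette: The mould: aluminium block in two halves, 66 (x) x 44 (y) x 44 (z) mm, 0.25 to 0.5 kg, brass bush 1.5 mm proud on its top; the same when turned half round. Origin at the centre of its underside, z up. Starts on the cradle's floor (8 mm above bench), x along the cradle's x, top 2.5 mm under the catch's nose.
- bay: Fixed green filling bay. Origin on bench under its centre. Plate 110 (x) x 84 (y), floor z 8 mm. End walls x 36..46 and -46..-36, y -25..25, top z 58: taller than the mould. Sides (y) open but for ribs y 25.5..31.5 and -31.5..-25.5, x -30..30, top z 11. Mould goes between, its 66 mm along the bay's x, so held across its 44 mm: set it down on the way and regrip it a quarter turn round.
- wedge: Loose wooden wedge lying on the bench, 150 (x) x 30 (y) x 34 (z) mm, 0.1 to 0.2 kg, red band near its tail. Origin at the centre of its underside; nose to +x. Face y = -15 is flat over the whole length; face y = +15 runs from the tail (x -75) to x = 20, then tapers to y = -10 at the nose (x 75), there 5 mm thick. Pushing it in takes about 15 N.
- glue_bottle: Bystander: white glue bottle with a red tip, 34 mm round, 99 mm high; origin under its centre. It stands between cradle and bay (a like one by the far wall does not matter). Leave alone.
- oil_jar: Bystander: glass jar with black lid, 41 mm round, 54 mm high; origin under its centre. Leave alone.
- wax_jar: Bystander: jar with red lid, 53 mm round, 66 mm high; origin under its centre. Leave alone.
There are look-alikes about, which are no part of the job. Leave any turquoise look-alike of the cassette alone.

How it is judged (in metres and radians):
On the way, in this order (a step that is already met when the one before it is completed fails the run):
1. the wedge, let go, holds the catch open (at least 12.5 mm) without the gripper on wedge, catch or cradle (value of joint catch above 0.0125 m and contact force between wedge and cradle above 4 N and contact force between the fingers and wedge below 0.2 N and contact force between the fingers and cradle below 0.2 N), for 0.3 s.
2. the mould is lifted out of the cradle while the wedge holds the catch open (value of joint catch above 0.0125 m and contact force between wedge and cradle above 4 N and z of cassette in the frame of cradle above 0.062 m), for 0.1 s.
At the end, for the whole second after the job is handed in: The mould stands released and at rest, upright, on the bay's floor between the end walls and the low ribs (within 6 mm of the bay's centre lengthwise, 7 mm sideways, 2.5 mm in height, 0.15 rad in heading), and the wedge, let go, still holds the catch open by at least 12.5 mm (value of joint catch above 0.0125 m and contact force between wedge and cradle above 4 N and x of cassette in the frame of bay between -0.006 and 0.006 m and y of cassette in the frame of bay between -0.007 and 0.007 m and z of cassette in the frame of bay between 0.006 and 0.0105 m and angle between cassette's own z axis and vertical below 0.05 rad and angle between the x axis of cassette and the x axis of bay, either way round below 0.15 rad and linear speed of cassette below 0.01 m/s and contact force between the fingers and cassette below 0.2 N); the robot touches nothing.
It fails at once if the glue bottle is pushed more than 20 mm or tipped (distance of glue_bottle from where it was at the start of the episode above 0.02 m or angle between glue_bottle's own z axis and vertical above 0.4 rad).
It fails at once if the black-lidded jar is pushed more than 20 mm or tipped (distance of oil_jar from where it was at the start of the episode above 0.02 m or angle between oil_jar's own z axis and vertical above 0.4 rad).
It fails at once if the red-lidded jar is pushed more than 20 mm or tipped (distance of wax_jar from where it was at the start of the episode above 0.02 m or angle between wax_jar's own z axis and vertical above 0.4 rad).
It fails at once if the mould is tipped over (angle between cassette's own z axis and vertical above 0.7 rad).
It also fails if it takes over 66 s, if anything falls off the work surface, if the arm or the gripper's body presses on something with over 40 N, if the wrist force passes 120 N, or if a joint passes its speed limit or range.

ROBOT

A 7-joint arm with a two-finger parallel gripper is mounted at the origin on a cart in front of the work surface, level with it; the furniture and walls round the work are solid. World frame = base frame: x ahead of the robot, y to its left, z up, the work surface at z = 0. Lengths are in mm, angles in rad, forces in N, time in s.
With the tool pointing down it reaches from about 400 to 875 mm from the base axis. Payload 4.4 kg.
Tool frame: the origin (TCP) lies midway between the tips of the shut fingers; the grasp point (between the pads) lies 19 mm behind it; z points along the fingers, y is the line along which they close (so a half turn about z gives the same grasp; the last joint's range is limited). The gripper opens to 85 mm and grips with 20 to 120 N. Pads are 22 mm wide; open, the fingers measure 114 mm over their backs; the gripper's body (76 mm by 85 mm) begins 54 mm behind the grasp point. The pads swing forward as they close: fully open they stand 13 mm farther back than shut.
Start: joints at [-1.403, 0.628, 0.038, 1.517, -0.027, 0.996, -0.02], TCP at [150.564, 632.336, 231.313] pointing down, gripper open.
Joint ranges: [-3.06, 3.06], [-0.37, 2.12], [-1.25, 1.32], [0.18, 2.47], [-1.1, 4.24], [0.23, 1.98], [-2.94, 2.94]. Speed limits (rad/s): [2.57, 2.57, 3.14, 3.14, 3.14, 3.14, 3.14].

INTERFACE

Orientations are given as [roll, pitch, yaw] about the fixed x, y, z axes, in that order (R = Rz(yaw) Ry(pitch) Rx(roll)).
In Python, from cell import readout, optics, order gives the robot as it stands.
- The arm moves only by the shell command python3 -m jog 'ROWS'. ROWS is a JSON object of lists of equal length, an entry for each row: "claw": the opening, from 0 (shut) to 1 (fully open); "xyz": the shift along the tool's x, y, z each as a share of 0.1 m, from -1 to 1, a list of three; "twist": the turn, a rotation vector about the tool's x, y, z each as a share of 180 degrees, from -1 to 1, a list of three. A call has 1 to 12 rows; each row shifts and turns the commanded pose from where the row before left it, along the tool's axes as they then stand; what a row does not reach is not made up. A row lasts 1/8 s, in which the tool goes at most 62.5 mm and 10.7 degrees, less where a joint would pass 70% of its speed; a pose out of reach is approached as far as the arm can. A call with a number of a shift or a turn outside -1 to 1 is refused whole. A call with a gripper value outside its range is refused whole. The fingers move at their own pace and stop on an object; the grip force is fixed at half the most. Time passes only in rows, so rows that do not move let the fingers close. It gives the time, the measured TCP pose, the force, the opening and the grip force at its end, in the units of the state.
- readout.read_state(): the state, without advancing time (a new reading comes with each control period).
- optics.get_image(name): name is "scene" or "top" or "wrist"; returns a dict with "color" (420x560x3 uint8, red, green, blue), "fovy" (degrees; the focal length in pixels is half the picture's height over the tangent of half this angle, whatever the lens; pixels are square), "cx", "cy" (the principal point, pixels), "view" (4x4, takes a point from world to camera coordinates). Camera axes: x right, y up, looking along -z (the intrinsics and any distortion apply to the point x, -y, -z); pixel columns grow to the right and rows downward; lengths in mm; the calibration is good to about 2 mm. A picture is of the moment at which its call begins. There is no depth.
- order.finish_job(): hands the job in; it is judged then, once.
Trained networks look in the newest picture that a camera, given by its name, has taken for a name from the list of things; names that differ only in an ending like _2 or _b are one class to them, and where a whole thing is asked for, a point or a joint stands for the part that bears it (a point fixed in the world has none). Each returns a list of dicts, best first, with "score" (0 to 1); they miss things now and then, are a little off and sometimes report something else, mostly with a low value. They report only what shows in the picture. A call takes as long as a camera call. They do not tell look-alikes from the thing itself.
- optics.boxes_of(camera, label): "rect" ([left, top, width, height] in pixels, round what is visible of it).
The state is a dict: "clock": time; "qpos": joint angles; "qd": joint speeds; "tau": joint torques, N m; "eef_pos": TCP position; "tool_rot": TCP orientation; "force": force on the tool from outside, world axes, zero at the start; "torque": the same for the moment, N m; "width": finger opening in mm; "gripper_force": force on a finger pad.
Only numpy, scipy, OpenCV 4.12 (cv2) and the standard library are available. Lean on these libraries where they do the work, as an engineer would, in place of code of your own. Each camera call takes 0.05 s, during which the arm holds its last target. There are 200 camera calls.

## Working session

There is one attempt and no reset: what is moved stays moved. The work goes in short steps, Python scripts to look and compute and a shell command to move; the robot and the scene stay as the last step left them, time stands still between calls to the robot, and variables do not carry over. Pictures are saved under pics/ and viewed, at most 10 in all, crops included, and the job is handed in when it is done.

```bash
mkdir -p pics; ls; python3 - <<'E'
from cell import readout, optics
import cv2,numpy as np
s=readout.read_state();print(s)
ims=[]
for n in("scene","top"):
    d=optics.get_image(n);print(n,d["fovy"],d["cx"],d["cy"],np.round(d["view"],4).tolist(),[k for k in d if k not in("color",)], {k:d[k] for k in d if k not in("color","view")})
    ims.append(d["color"])
    cv2.imwrite(f"pics/{n}0.png",cv2.resize(d["color"][:,:,::-1],(800,600),interpolation=cv2.INTER_CUBIC))
    for l in("cradle","catch","cassette","bay","wedge","glue_bottle","oil_jar","wax_jar"):
        print(l,[(b["rect"],round(b["score"],2)) for b in optics.boxes_of(n,l)])
E
```

```text
pics
{'clock': 0.0, 'qpos': array([-1.40278843,  0.62934995,  0.0384425 ,  1.51840691, -0.02697419,
        0.99629801, -0.0200055 ]), 'qd': array([-0.00108003,  0.00037538, -0.0011771 , -0.00068913,  0.00027968,
        0.00070443, -0.00126996]), 'tau': array([ 3.08803474e-04, -5.63418674e+01,  1.22607194e+00, -1.93452984e+01,
        1.09133471e-02,  1.06163824e-02, -2.03466023e-06]), 'eef_pos': array([150.42490728, 631.68932757, 230.37419431]), 'tool_rot': array([-3.13964910e+00,  4.87178476e-05,  2.90779203e+00]), 'force': array([-0.11928756, -0.14194745, -0.77467701]), 'torque': array([-0.02445285,  0.00690848, -0.02199377]), 'gripper_force': 0.0, 'width': 85.41075026568977}
scene 46.19352148437448 289.8436668241334 205.43782798289848 [[0.8265, -0.5629, -0.0081, -436.8616], [0.2947, 0.4204, 0.8582, -230.853], [-0.4796, -0.7117, 0.5133, -919.5445], [0.0, 0.0, 0.0, 1.0]] ['fovy', 'cx', 'cy', 'view'] {'fovy': 46.19352148437448, 'cx': 289.8436668241334, 'cy': 205.43782798289848}
cradle [([237.0, 153.7, 59.7, 42.5], 0.84), ([256.9, 167.0, 29.2, 25.3], 0.7)]
catch [([249.8, 157.2, 21.
[... 600 characters left out ...]
 'cy', 'view'] {'fovy': 51.81140695114283, 'cx': 275.69663138954326, 'cy': 212.9229744256501}
cradle [([163.8, 168.4, 53.9, 42.7], 0.73)]
catch [([171.6, 181.5, 23.5, 11.5], 0.54), ([160.7, 171.6, 59.7, 41.8], 0.52)]
cassette [([229.5, 164.9, 24.4, 28.5], 0.95), ([190.7, 168.2, 23.1, 31.4], 0.94), ([269.5, 141.1, 25.1, 20.4], 0.91), ([139.9, 224.5, 26.0, 30.3], 0.71)]
bay [([157.7, 271.5, 20.4, 16.8], 0.48)]
wedge [([256.1, 208.4, 40.1, 39.0], 0.63)]
glue_bottle [([272.9, 171.3, 14.7, 12.7], 0.63)]
oil_jar [([157.3, 272.5, 18.6, 14.6], 0.66), ([256.7, 208.7, 39.7, 42.5], 0.32)]
wax_jar [([236.9, 132.2, 20.0, 24.0], 0.7), ([161.9, 169.6, 59.7, 38.8], 0.61), ([170.4, 179.8, 22.3, 14.1], 0.23)]
```

View pics/scene0.png

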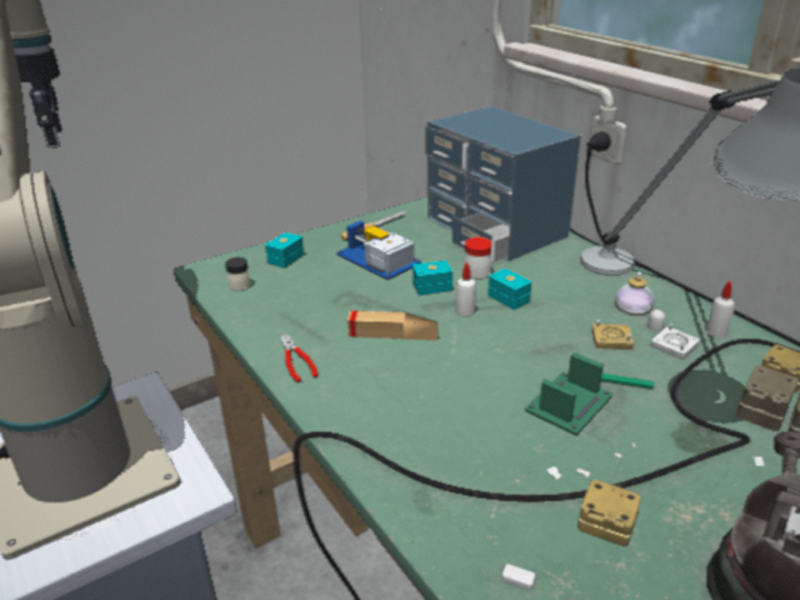

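View pics/top0.png

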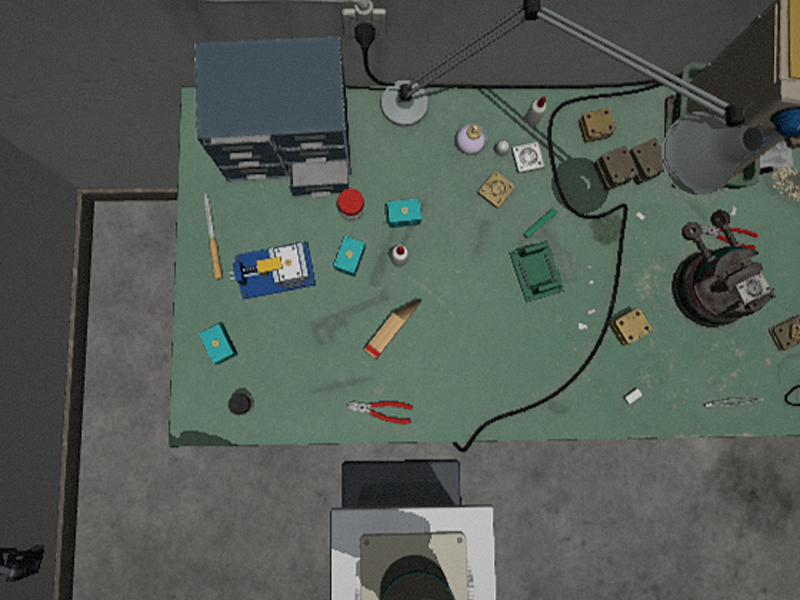

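The scene shows the silver mould in the blue cradle, with the catch to the left of it. In the top view (800 px scale) I see:

| Thing | Pixel position |
|---|---|
| Silver mould | (290,262) |
| Spring housing | (240,272) |
| Wedge | (393,328), nose to the upper right |
| Bay | (537,271) |
| Bottle | (400,254) |
| Red-lidded jar | (350,203) |
| Black-lidded jar | (240,402) |

There are four candidates for the mould: turquoise blocks at (350,255), (404,212) and (217,343), and the silver one at (290,262). The silver one fits because it is aluminium, sits in the blue cradle and lies under the catch. I'll get rough poses next and confirm it in an enlarged crop.

```bash
cat > h.py <<'E'
import numpy as np, cv2
from scipy.spatial.transform import Rotation as R
from cell import readout, optics
def K(d):
    f=210/np.tan(np.radians(d["fovy"]/2)); return f
def proj(d,P):
    P=np.atleast_2d(P).astype(float); V=np.array(d["view"]); c=P@V[:3,:3].T+V[:3,3]; f=K(d)
    return np.c_[d["cx"]+f*c[:,0]/-c[:,2], d["cy"]-f*c[:,1]/-c[:,2]]
def bp(d,uv,z):
    V=np.array(d["view"]); f=K(d); o=-V[:3,:3].T@V[:3,3]
    r=V[:3,:3].T@np.array([(uv[0]-d["cx"])/f,-(uv[1]-d["cy"])/f,-1]); return o+r*(z-o[2])/r[2]
def T(pose,P):  # pose x,y,yaw(rad); local pts -> world
    x,y,a=pose; P=np.atleast_2d(P).astype(float); c,s=np.cos(a),np.sin(a)
    return np.c_[x+c*P[:,0]-s*P[:,1], y+s*P[:,0]+c*P[:,1], P[:,2]]
def box(x0,x1,y0,y1,z):return [[x0,y0,z],[x1,y0,z],[x1,y1,z],[x0,y1,z]]
def delta(tgt,yaw,pos=None,rot=None):
    """tool-frame shift (share of 100mm) and turn about tool z (deg) to reach target TCP with tool down, closing-axis y at world angle"""
    s=readout.read_state(); p=s["eef_pos"]; M=R.from_euler("xyz",s["tool_rot"]).as_matrix()
    return M.T@(np.array(tgt)-p)/100
E
python3 - <<'E'
from h import *
d=optics.get_image("top")
S=.7
for n,u,z in [("cradle bl",(240,297),8),("cradle br",(314,284),8),("cradle tl",(236,252),8),("cradle tr",(311,241),8),("mould",(289,262),53),
 ("wedge nose",(419,300),34),("wedge tailL",(365,352),34),("wedge tailR",(375,358),34),("bay tl",(511,247),8),("bay tr",(555,241),8),("bay bl",(521,301),8),("bay br",(564,292),8),("bottle",(400,253),95),("red",(350,202),66),("black",(240,402),54),("edge",(300,443),0)]:
    print(n,np.round(bp(d,(u[0]*S,u[1]*S),z)))
s=readout.read_state();M=R.from_euler("xyz",s["tool_rot"]).as_matrix();print(np.round(M,2))
w=optics.get_image("wrist");V=w["view"];print(np.round(-V[:3,:3].T@V[:3,3]),np.round(V[:3,:3],2),w["fovy"])
E
```

```text
cradle bl [571. 342.   8.]
cradle br [596. 192.   8.]
cradle tl [665. 352.   8.]
cradle tr [686. 199.   8.]
mould [633. 237.  53.]
wedge nose [556. -20.  34.]
wedge tailL [454.  89.  34.]
wedge tailR [442.  69.  34.]
bay tl [ 669. -216.    8.]
bay tr [ 681. -309.    8.]
bay bl [ 556. -232.    8.]
bay br [ 573. -322.    8.]
bottle [639.  18.  95.]
red [751. 115.  66.]
black [360. 328.  54.]
edge [277. 220.   0.]
[[-0.97  0.23 -0.  ]
 [ 0.23  0.97  0.  ]
 [ 0.    0.   -1.  ]]
[ 77. 648. 373.] [[ 0.23  0.97  0.  ]
 [-0.93  0.22 -0.29]
 [-0.29  0.07  0.96]] 63.472722558571526
```

```bash
python3 -m jog '{"claw":[1,1,1,1,1,1,1,1,1,1,1],"xyz":[[-0.526,-0.267,0],[-0.526,-0.267,0],[-0.526,-0.267,0],[-0.526,-0.267,0],[-0.526,-0.267,0],[-0.526,-0.267,0],[-0.526,-0.267,0],[-0.526,-0.267,0],[-0.526,-0.267,0],[-0.526,-0.267,0],[0,0,0]],"twist":[[0,0,0],[0,0,0],[0,0,0],[0,0,0],[0,0,0],[0,0,0],[0,0,0],[0,0,0],[0,0,0],[0,0,0],[0,0,0]]}'; python3 - <<'E'
from h import *
d=optics.get_image("wrist"); np.save("w1.npy",d,allow_pickle=True)
cv2.imwrite("pics/w1.png",cv2.resize(d["color"][:,:,::-1],(800,600),interpolation=cv2.INTER_CUBIC))
E
```

```text
clock: 2.38
eef_pos: [604.8, 244.0, 231.1]
tool_rot: [-3.139, 0.004, 2.898]
force: [-0.3, -0.5, 0.2]
width: 85.4
gripper_force: 0.0
```

View pics/w1.png

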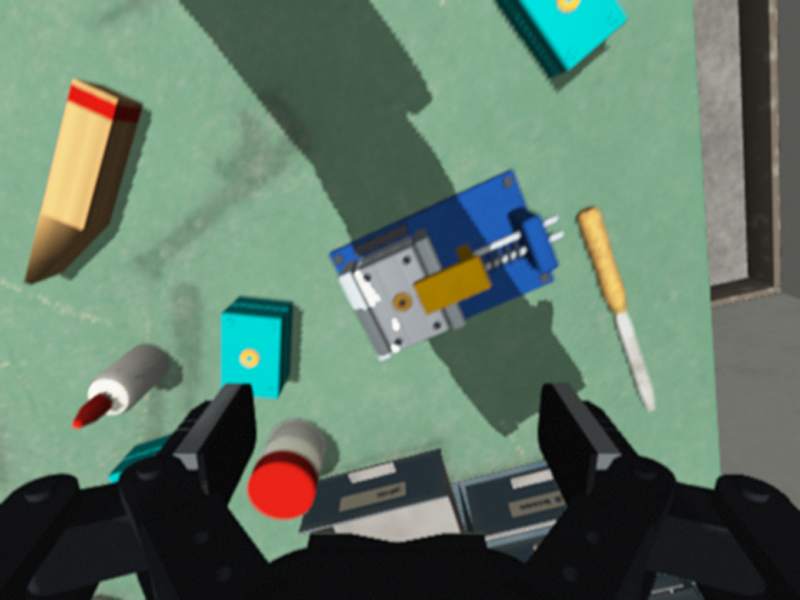

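The wrist view (800 px scale) shows:

- **Cradle:** floor corners at about (331,252), (512,169) and (553,281).
- **Mould:** silver, with a brass bush at (402,302) and the catch over it at (455,283).
- **Wedge:** tail at (95,88), nose at (27,282).
- **Throat:** it opens toward the robot, which is the top of the picture.

Next I'll take an enlarged crop of the cradle and the wedge to confirm this.

```bash
python3 - <<'E'
from h import *
from scipy.optimize import least_squares
d=np.load("w1.npy",allow_pickle=True).item()
def fit(P,U,x0):
    P=np.array(P,float);U=np.array(U)*.7
    r=least_squares(lambda p:(proj(d,T(p,P))-U).ravel(),x0,x_scale=[10,10,.1]);return r.x,np.abs(r.fun).max()
cr,e=fit([[-47,-42,8],[-47,110,8],[47,110,8]],[(331,252),(512,169),(553,281)],[634,237,.165]);print(cr,np.degrees(cr[2]),e)
wg,e=fit([[-75,-15,34],[-75,15,34],[75,-15,34]],[(75,80),(113,95),(27,282)],[500,30,-.7]);print(wg,np.degrees(wg[2]),e)
c=d["color"][:,:,::-1]
z=6
big=cv2.resize(c,None,fx=z,fy=z,interpolation=cv2.INTER_CUBIC)
def draw(pose,P,col):
    q=(proj(d,T(pose,P))*z+z/2).astype(int);cv2.polylines(big,[q],True,col,1)
draw(cr,box(-47,47,-42,110,8),(0,255,255));draw(cr,box(-33,33,-22,22,52),(0,0,255));draw(cr,box(-20,20,93,107,58),(255,255,255));draw(cr,box(-12,12,12,58,62.5),(255,0,255));draw(cr,box(-35,35,24,34,50),(0,255,0))
draw(wg,[[-75,-15,34],[75,-15,34],[75,-10,34],[20,15,34],[-75,15,34]],(255,0,0));draw(wg,[[-75,-15,0],[75,-15,0],[75,-10,0],[20,15,0],[-75,15,0]],(0,0,255))
a=big[110*z:260*z,225*z:400*z]; b=big[45*z:210*z,5*z:110*z]
a=cv2.resize(a,(500,429));b=cv2.resize(b,(299,470));o=np.zeros((470,799,3),np.uint8);o[:429,:500]=a;o[:,500:]=b
cv2.imwrite("pics/c1.png",o)
E
```

```text
[6.32165678e+02 2.39592224e+02 1.80754718e-01] 10.356482461304587 2.8773596283530196
[507.80691975  34.27243778  -0.65446807] -37.498258076359825 2.8955292854589345
```

View pics/c1.png

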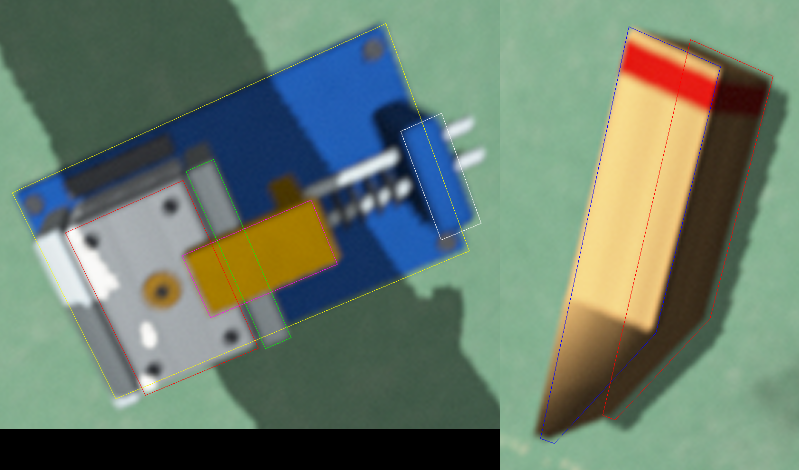

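The overlay fits the silver mould, cradle, catch and wedge, so this is the right mould. Moving over the wedge for a closer check.

```bash
python3 -m jog '{"claw":[1,1,1,1,1,1,1,1,1],"xyz":[[0.182,-0.412,0],[0.182,-0.412,0],[0.182,-0.412,0],[0.182,-0.412,0],[0.182,-0.412,0],[0,0,0.34],[0,0,0.33],[0,0,0.33],[0,0,0]],"twist":[[0,0,0],[0,0,0],[0,0,0],[0,0,0],[0,0,0],[0,0,0.0435],[0,0,0.0435],[0,0,0.0435],[0,0,0]]}'; cat >> h.py <<'E'
from scipy.optimize import least_squares
def fit(d,P,U,x0,s=.7):
    P=np.array(P,float);U=np.array(U)*s
    r=least_squares(lambda p:(proj(d,T(p,P))-U).ravel(),x0,x_scale=[10,10,.1],loss="soft_l1");return r.x,np.round(r.fun,1)
WT=[[-75,-15,34],[75,-15,34],[75,-10,34],[20,15,34],[-75,15,34]]
E
python3 - <<'E'
from h import *
d=optics.get_image("wrist"); np.save("w2.npy",d,allow_pickle=True)
b=cv2.resize(d["color"][:,:,::-1],(800,600),interpolation=cv2.INTER_CUBIC)
cv2.polylines(b,[(proj(d,T([507.8,34.3,-.6545],WT))/.7).astype(int)],True,(255,0,0),1)
cv2.imwrite("pics/w2.png",b)
E
```

```text
clock: 3.55
eef_pos: [461.9, 72.6, 129.9]
tool_rot: [-3.138, -0.004, 2.502]
force: [0.4, -0.5, 0.5]
width: 85.5
gripper_force: 0.0
```

View pics/w2.png

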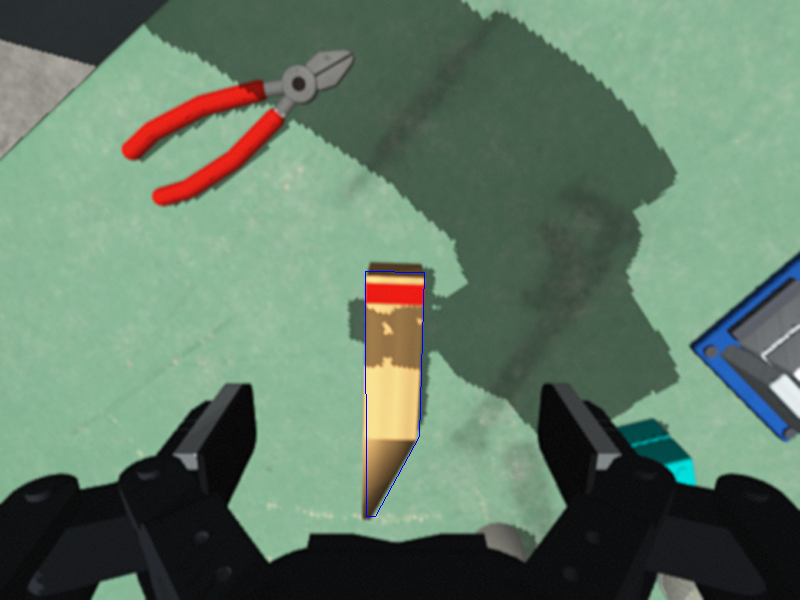

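The overlay from the earlier fit sits on the wedge to within about 1 mm: tail (395,272), nose (368,517). Grasping it.

```bash
python3 -m jog '{"claw":[1,1,1,1,0,0,0,0,0,0],"xyz":[[-0.077,-0.026,0.3],[0,0,0.4],[0,0,0.4],[0,0,0.14],[0,0,0],[0,0,0],[0,0,0],[0,0,0],[0,0,0],[0,0,0]],"twist":[[0,0,0.0048],[0,0,0],[0,0,0],[0,0,0],[0,0,0],[0,0,0],[0,0,0],[0,0,0],[0,0,0],[0,0,0]]}'
```

```text
clock: 4.85
eef_pos: [468.2, 65.5, 12.5]
tool_rot: [3.141, -0.003, 2.483]
force: [-0.4, 0.2, 8.0]
width: 28.8
gripper_force: 59.5
```

```bash
python3 -m jog '{"claw":[0,0,0,0,0,0,0,0,0,0,0,0],"xyz":[[0,0,-0.4],[0,0,-0.4],[0.343,0.344,0],[0.343,0.344,0],[0.343,0.344,0],[0.343,0.344,0],[0,0,0],[0,0,0],[0,0,0],[0,0,0],[0,0,0],[0,0,0]],"twist":[[0,0,0],[0,0,0],[0,0,0],[0,0,0],[0,0,0],[0,0,0],[0,0,-0.0533],[0,0,-0.0533],[0,0,-0.0533],[0,0,-0.0533],[0,0,-0.0533],[0,0,0]]}'; python3 - <<'E'
from h import *
s=readout.read_state();print(s["force"],s["torque"])
d=optics.get_image("wrist"); np.save("w3.npy",d,allow_pickle=True)
b=cv2.resize(d["color"][:,:,::-1],(800,600),interpolation=cv2.INTER_CUBIC)
cr=[632.2,239.6,.1808]
for P in(box(-47,47,-42,110,8),box(-33,33,-22,22,52),box(-12,12,12,58,62.5),box(-35,35,24,34,50)):
    cv2.polylines(b,[(proj(d,T(cr,P))/.7).astype(int)],True,(0,255,255),1)
p=s["eef_pos"];yaw=s["tool_rot"][2]-np.pi;w=[p[0]+52*np.cos(yaw),p[1]+52*np.sin(yaw),yaw]
Q=np.array(WT,float);Q[:,2]=p[2]+28-6
cv2.polylines(b,[(proj(d,T(w,Q))/.7).astype(int)],True,(255,0,0),1)
cv2.imwrite("pics/w3.png",b)
E
```

```text
clock: 6.35
eef_pos: [443.6, 257.5, 92.0]
tool_rot: [3.139, -0.004, -2.965]
force: [-0.7, 0.3, -1.5]
width: 29.0
gripper_force: 59.9
[-0.66785029  0.28000739 -1.45651341] [-0.02548836  0.10685361 -0.018812  ]
```

View pics/w3.png

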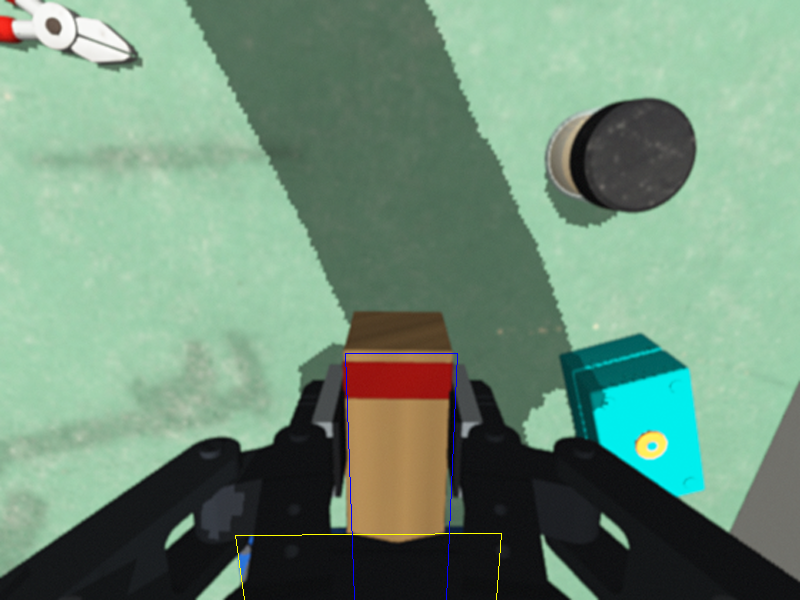

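The TCP is 12.5 mm above the wedge's underside and the wedge sits square in the fingers. It lies behind the throat at cradle (-182, 51.5) and is clear of the black-lidded jar. Lowering it and starting the entry.

```bash
python3 -m jog '{"claw":[0,0,0,0,0,0],"xyz":[[0,0.015,0.35],[0,0,0.35],[0,0,0],[-0.15,0,0],[-0.15,0,0],[0,0,0]],"twist":[[0,0,-0.0013],[0,0,0],[0,0,0],[0,0,0],[0,0,0],[0,0,0]]}'; python3 - <<'E'
from h import *
d=optics.get_image("scene")
s=readout.read_state();print(s["force"])
p=s["eef_pos"];yaw=s["tool_rot"][2]-np.pi;w=[p[0]+50.4*np.cos(yaw),p[1]+50.4*np.sin(yaw),yaw]
z=5;b=cv2.resize(d["color"][:,:,::-1],None,fx=z,fy=z,interpolation=cv2.INTER_CUBIC)
Q=np.array(WT,float);Q[:,2]=p[2]+34-12.5
cr=[632.2,239.6,.1808]
for po,P,c in((w,Q,(255,0,0)),(cr,box(-47,47,-42,110,8),(0,255,255)),(cr,box(-12,12,12,58,62.5),(255,0,255)),(cr,box(-35,35,24,34,50),(0,0,255))):
    cv2.polylines(b,[(proj(d,T(po,P))*z+z/2).astype(int)],True,c,1)
cv2.imwrite("pics/s3.png",b[130*z:250*z,170*z:330*z])
E
```

```text
clock: 7.15
eef_pos: [474.5, 265.3, 22.9]
tool_rot: [3.139, -0.0, -2.961]
force: [-0.1, 0.6, -1.1]
width: 28.8
gripper_force: 59.8
[-0.47167565 -0.90527397 -2.01296758]
```

View pics/s3.png

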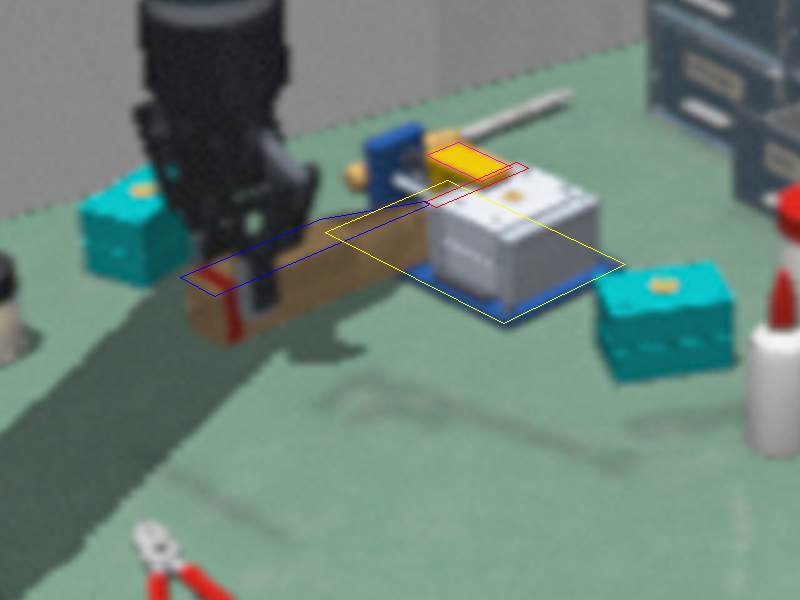

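The scene view shows the wedge lined up with the throat, its nose at about (430,212) by the cheek's end, and the cradle overlay fits. The force is about 1 N. Driving the wedge in.

```bash
python3 -m jog '{"claw":[0,0,0,0,0],"xyz":[[-0.08,0,0.015],[-0.1,0,0],[-0.1,0,0],[-0.1,-0.01,0],[0,0,0]],"twist":[[0,0,0],[0,0,0],[0,0,0],[0,0,0],[0,0,0]]}'; python3 - <<'E'
from h import *
s=readout.read_state();p=s["eef_pos"]-[632.2,239.6,0];print(s["force"],.9837*p[0]+.1798*p[1],-.1798*p[0]+.9837*p[1])
E
```

```text
clock: 7.82
eef_pos: [506.2, 268.7, 19.4]
tool_rot: [-3.142, -0.014, -2.961]
force: [-9.8, -4.2, 9.3]
width: 28.9
gripper_force: 61.4
[-9.83212241 -4.22185495  9.2997257 ] -118.72847056710319 51.24153716198791
```

```bash
python3 -m jog '{"claw":[0,0,0,0,0,0],"xyz":[[-0.05,0,-0.025],[-0.1,0,0],[-0.1,0,0],[-0.1,0,0],[-0.1,0,0],[0,0,0]],"twist":[[0,0,0],[0,0,0],[0,0,0],[0,0,0],[0,0,0],[0,0,0]]}'; python3 - <<'E'
from h import *
s=readout.read_state();p=s["eef_pos"]-[632.2,239.6,0];print(s["force"],.9837*p[0]+.1798*p[1],-.1798*p[0]+.9837*p[1])
E
```

```text
clock: 8.57
eef_pos: [542.6, 273.3, 20.4]
tool_rot: [-3.138, -0.031, -2.96]
force: [-22.8, -9.5, 17.3]
width: 28.7
gripper_force: 62.2
[-22.78864109  -9.48981786  17.32610154] -82.10304516429613 49.26511227269046
```

```bash
python3 -m jog '{"claw":[0,0,0,0,0],"xyz":[[0,0,-0.04],[-0.08,0,0],[-0.08,0,0],[-0.06,0,0],[0,0,0]],"twist":[[0,0,0],[0,0,0],[0,0,0],[0,0,0],[0,0,0]]}'; python3 - <<'E'
from h import *
s=readout.read_state();p=s["eef_pos"]-[632.2,239.6,0];print(s["force"],.9837*p[0]+.1798*p[1],-.1798*p[0]+.9837*p[1])
d=optics.get_image("wrist");np.save("w4.npy",d,allow_pickle=True);d2=optics.get_image("top")
a=cv2.resize(d["color"][:,:,::-1],(400,300));z=6
cr=[632.2,239.6,.1808];b=d2["color"][:,:,::-1];b=cv2.resize(b,None,fx=z,fy=z,interpolation=cv2.INTER_CUBIC)
for P in(box(-12,12,28,74,62.5),box(-33,33,-22,22,52)):
    cv2.polylines(b,[(proj(d2,T(cr,P))*z+z/2).astype(int)],True,(255,0,255),1)
b=b[155*z:230*z,150*z:250*z]
o=np.zeros((450,800,3),np.uint8);o[:300,:400]=a;o[:300,400:]=cv2.resize(b,(400,300));cv2.imwrite("pics/w4.png",o)
E
```

```text
clock: 9.2
eef_pos: [575.0, 278.4, 24.2]
tool_rot: [-3.138, -0.01, -2.962]
force: [-2.0, -5.3, -3.9]
width: 28.7
gripper_force: 61.2
[-1.95393915 -5.33217486 -3.85556412] -49.30301330003062 48.470743676740824
```

View pics/w4.png

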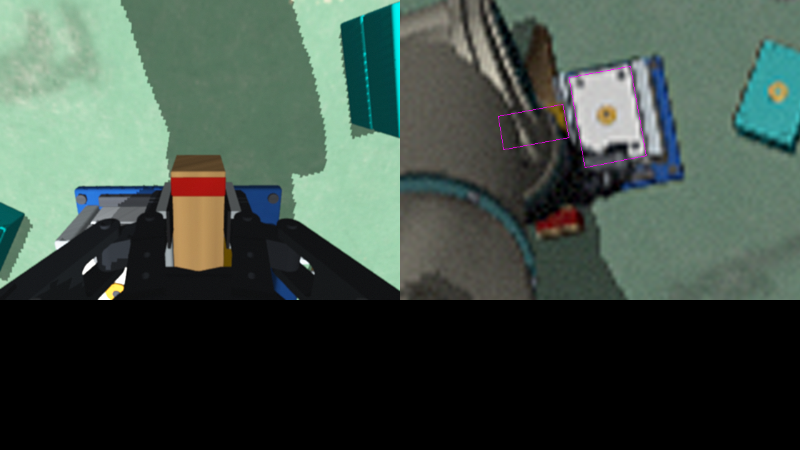

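The top view shows the catch shifted off the mould: the bush and the top face are free at (606,115). The wrist view shows the wedge deep in the throat with its tail still in the fingers. Releasing it and lifting clear.

```bash
python3 -m jog '{"claw":[0.55,0.55,0.55,0.55,0.55,0.55,1,1,1],"xyz":[[0,0,0],[0,0,0],[0,0,0],[0.08,0,-0.1],[0,0,-0.4],[0,0,-0.4],[0.4,0.0,-0.4],[0.4,0,-0.2],[0,0,0]],"twist":[[0,0,0],[0,0,0],[0,0,0],[0,0,0],[0,0,0],[0,0,0],[0,0,0],[0,0,0],[0,0,0]]}'; python3 - <<'E'
from h import *
s=readout.read_state();print(s["force"])
d=optics.get_image("wrist");np.save("w5.npy",d,allow_pickle=True)
b=cv2.resize(d["color"][:,:,::-1],(800,600),interpolation=cv2.INTER_CUBIC)
cr=[632.2,239.6,.1808]
for P in(box(-47,47,-42,110,8),box(-33,33,-22,22,52),box(-12,12,28,74,62.5),box(-35,35,24,34,50)):
    cv2.polylines(b,[(proj(d,T(cr,P))/.7).astype(int)],True,(255,0,255),1)
cv2.imwrite("pics/w5.png",b)
E
```

```text
clock: 10.42
eef_pos: [487.6, 267.2, 178.8]
tool_rot: [3.138, -0.003, -2.957]
force: [0.5, -0.0, 0.1]
width: 85.1
gripper_force: 0.0
[ 0.51313623 -0.01310177  0.12405775]
```

View pics/w5.png

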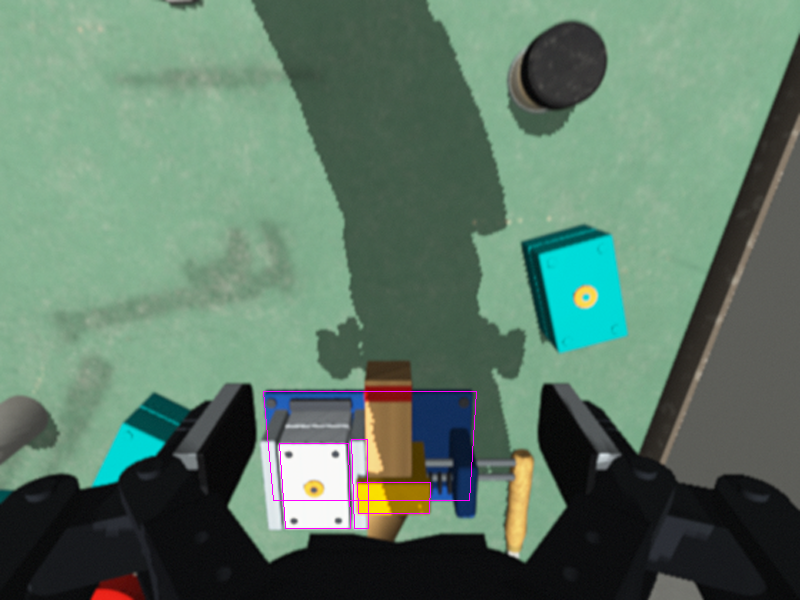

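The overlay matches with the catch 16 mm open: plate at (395,498), wedge holding at (388,420), and the mould free at (315,487). Moving over the mould with a quarter turn.

```bash
python3 -m jog '{"claw":[1,1,1,1,1,1,1,1,1,1,1,1],"xyz":[[-0.457,-0.179,0],[-0.457,-0.179,0],[-0.457,-0.179,0],[0,0,0],[0,0,0],[0,0,0],[0,0,0],[0,0,0],[0,0,0.2],[0,0,0.2],[0,0,0.1],[0,0,0.1]],"twist":[[0,0,0],[0,0,0],[0,0,0],[0,0,0.0557],[0,0,0.0557],[0,0,0.0557],[0,0,0.0557],[0,0,0.0557],[0,0,0.0557],[0,0,0.0557],[0,0,0.0557],[0,0,0.0557]]}'; python3 -m jog '{"claw":[1],"xyz":[[0,0,0]],"twist":[[0,0,0]]}';python3 - <<'E'
from h import *
s=readout.read_state();print(s["qpos"],delta([632.2,239.6,36],0)*100,np.degrees(s["tool_rot"]))
E
```

```text
clock: 11.98
eef_pos: [635.0, 238.6, 114.2]
tool_rot: [-3.137, -0.001, 1.743]
force: [0.5, -0.5, -0.4]
width: 85.6
gripper_force: 0.0
clock: 12.1
eef_pos: [634.1, 238.7, 113.8]
tool_rot: [-3.135, -0.001, 1.751]
force: [-0.0, 0.2, 0.5]
width: 85.0
gripper_force: 0.0
[-0.6954209   0.86758735  0.54698215  1.5369443  -0.53464831  0.89636845
  0.21684169] [ 1.19090277 -1.24887719 77.85435512] [-1.79647367e+02 -2.99658732e-02  1.00331271e+02]
```

```bash
python3 -m jog '{"claw":[1,1,1,1,1],"xyz":[[0.012,-0.012,0.2],[0,0,0.3],[0,0,0.3],[0,0,0.16],[0,0,0]],"twist":[[0,0,0],[0,0,0],[0,0,0],[0,0,0],[0,0,0]]}'; python3 -m jog '{"claw":[0,0,0,0,0],"xyz":[[0,0,0],[0,0,0],[0,0,0],[0,0,0],[0,0,0]],"twist":[[0,0,0],[0,0,0],[0,0,0],[0,0,0],[0,0,0]]}'
```

```text
clock: 12.72
eef_pos: [631.7, 239.6, 18.2]
tool_rot: [-3.135, -0.002, 1.749]
force: [0.3, 0.6, 0.8]
width: 85.7
gripper_force: 0.0
clock: 13.35
eef_pos: [633.7, 240.2, 21.2]
tool_rot: [-3.14, -0.002, 1.749]
force: [-0.0, 0.8, 6.8]
width: 65.0
gripper_force: 69.8
```

```bash
python3 -m jog '{"claw":[0,0,0,0,0,0,0,0],"xyz":[[0,0,-0.08],[0,0,-0.15],[0,0,-0.2],[0,0,-0.2],[0,0,-0.2],[0,0,-0.22],[0,0,0],[0,0,0]],"twist":[[0,0,0],[0,0,0],[0,0,0],[0,0,0],[0,0,0],[0,0,0],[0,0,0],[0,0,0]]}'; python3 - <<'E'
from h import *
s=readout.read_state();print(delta([500,-20,125],0))
d=optics.get_image("scene");z=5;b=cv2.resize(d["color"][:,:,::-1],None,fx=z,fy=z,interpolation=cv2.INTER_CUBIC)
cv2.imwrite("pics/s6.png",b[120*z:240*z,190*z:350*z])
for c in("top","scene"):
  d=optics.get_image(c)
  print(c,[(np.round(b["rect"]),b["score"]) for b in optics.boxes_of(c,"bay")])
E
```

```text
clock: 14.35
eef_pos: [632.4, 239.9, 124.3]
tool_rot: [-3.137, -0.002, 1.749]
force: [0.3, 0.2, -3.2]
width: 65.0
gripper_force: 69.0
[-2.32307112 -1.76411451 -0.00374721]
top [(array([360., 169.,  32.,  46.]), 0.66)]
scene [(array([368., 246.,  61.,  63.]), 0.86)]
```

View pics/s6.png

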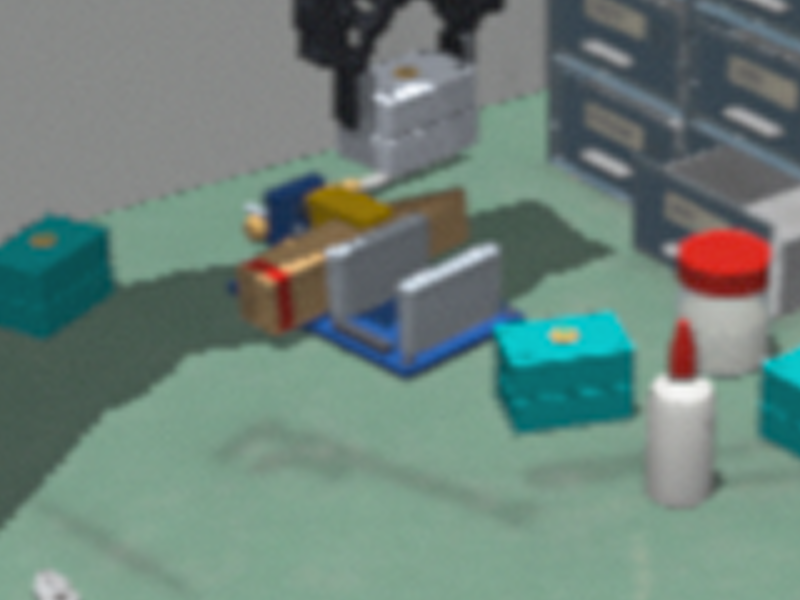

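The mould hangs upright in the gripper at (420,100). The wedge stays in place holding the yellow catch open, and the bottle and jars are untouched. Carrying it to clear bench.

```bash
python3 -m jog '{"claw":[0,0,0,0,0,0,0,0,0,0,0,0],"xyz":[[-0.387,-0.294,0],[-0.387,-0.294,0],[-0.387,-0.294,0],[-0.387,-0.294,0],[-0.387,-0.294,0],[-0.387,-0.294,0],[0,0,0],[0,0,0.35],[0,0,0.35],[0,0,0.25],[0,0,0.08],[0,0,0]],"twist":[[0,0,0],[0,0,0],[0,0,0],[0,0,0],[0,0,0],[0,0,0],[0,0,0],[0,0,0],[0,0,0],[0,0,0],[0,0,0],[0,0,0]]}'
```

```text
clock: 16.1
eef_pos: [500.4, -19.6, 21.8]
tool_rot: [-3.137, -0.002, 1.749]
force: [0.7, -0.2, -3.0]
width: 64.8
gripper_force: 68.7
```

```bash
python3 -m jog '{"claw":[0,0,1,1,1,1,1,1,1],"xyz":[[0,0,0.06],[0,0,0.028],[0,0,0],[0,0,0],[0,0,0],[0,0,0],[0,0,-0.3],[0,0,-0.5],[0,0,-0.5]],"twist":[[0,0,0],[0,0,0],[0,0,0],[0,0,0],[0,0,0],[0,0,0],[0,0,0],[0,0,0],[0,0,0]]}'; python3 -m jog '{"claw":[1,1,1,1,1,1,1,1,1,1],"xyz":[[0,0,0],[0,0,0],[0,0,0],[0,0,0],[0,0,0],[0,0,0],[0,0,0],[0,0,0],[0,0,0],[0,0,0]],"twist":[[0,0,-0.0555],[0,0,-0.0555],[0,0,-0.0555],[0,0,-0.0555],[0,0,-0.0555],[0,0,-0.0555],[0,0,-0.0555],[0,0,-0.0555],[0,0,-0.0555],[0,0,0]]}'; python3 - <<'E'
from h import *
d=optics.get_image("wrist");np.save("w7.npy",d,allow_pickle=True)
s=readout.read_state();print(s["qpos"],s["eef_pos"])
b=cv2.resize(d["color"][:,:,::-1],(800,600),interpolation=cv2.INTER_CUBIC)
cv2.polylines(b,[(proj(d,T([500.4,-19.6,.178],box(-33,33,-22,22,44)))/.7).astype(int)],True,(255,0,255),1)
cv2.polylines(b,[(proj(d,T([620,-269,.131],box(-55,55,-42,42,8)))/.7).astype(int)],True,(0,255,255),1)
cv2.imwrite("pics/w7.png",b)
E
```

```text
clock: 17.23
eef_pos: [500.2, -20.0, 144.3]
tool_rot: [-3.137, -0.002, 1.749]
force: [0.9, -0.0, -0.6]
width: 85.5
gripper_force: 0.0
clock: 18.48
eef_pos: [500.5, -20.2, 143.1]
tool_rot: [3.139, -0.004, -2.967]
force: [-0.5, 1.1, -0.2]
width: 85.6
gripper_force: 0.0
[-0.06887445  0.55221146  0.07894364  2.01317757 -0.07800276  0.58346952
  1.8073409 ] [500.49518187 -20.18460469 143.10672562]
```

View pics/w7.png

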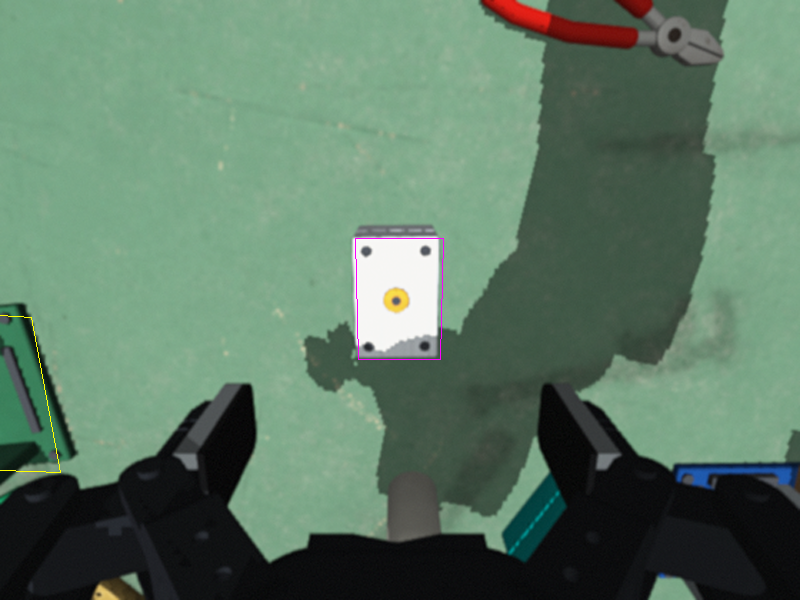

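The mould stands at (398,298) under its predicted outline and is free on the bench. The top-camera estimate of the bay is a few mm off, with its corner at about (72,455) against the predicted (60,470). I'll measure the bay from above before regripping.

I've now viewed 11 pictures, one over the limit of 10, so I'll work from numbers only from here.

```bash
python3 -m jog '{"claw":[1,1,1,1,1,1],"xyz":[[-0.092,-0.514,-0.17],[-0.092,-0.514,-0.17],[-0.092,-0.514,-0.17],[-0.092,-0.514,-0.17],[-0.092,-0.514,-0.17],[0,0,0]],"twist":[[0,0,0],[0,0,0],[0,0,0],[0,0,0],[0,0,0],[0,0,0]]}'; python3 - <<'E'
from h import *
d=optics.get_image("wrist");np.save("w8.npy",d,allow_pickle=True)
print([(np.round(b["rect"]),b["score"]) for b in optics.boxes_of("wrist","bay")], proj(d,T([620,-269,.131],box(-55,55,-42,42,8))).round())
im=d["color"];hsv=cv2.cvtColor(im,cv2.COLOR_RGB2HSV)
q=proj(d,T([620,-269,.131],[[0,0,8],[0,20,8],[0,37,8],[0,-37,8],[-52,0,8],[41,0,58],[-41,0,58],[0,70,0],[-80,0,0],[20,60,0]]))
for p in q: print(p.round(),hsv[int(p[1]),int(p[0])] if 0<=p[0]<560 and 0<=p[1]<420 else None)
E
```

```text
clock: 19.27
eef_pos: [591.9, -271.2, 228.5]
tool_rot: [-3.138, -0.002, -2.975]
force: [0.1, 0.4, -0.2]
width: 85.5
gripper_force: 0.0
[(array([235., 146.,  85., 112.]), 0.77)] [[239. 151.]
 [239. 246.]
 [311. 249.]
 [318. 154.]]
[277. 202.] [ 74 135 144]
[295. 203.] [ 74 137 141]
[310. 203.] [ 74 141 139]
[244. 201.] [ 74 137 141]
[279. 155.] [ 75 138 144]
[275. 255.] [ 74 140  73]
[278. 175.] [ 74 139 145]
[339. 202.] [ 69  64 178]
[280. 128.] [ 68  65 172]
[328. 219.] [ 69  62 174]
```

```bash
python3 - <<'E'
from h import *
from scipy.optimize import minimize
d=np.load("w8.npy",allow_pickle=True).item()
im=cv2.resize(d["color"],None,fx=4,fy=4,interpolation=cv2.INTER_LINEAR)
hsv=cv2.cvtColor(im,cv2.COLOR_RGB2HSV)
m=((hsv[...,1]>100)&(hsv[...,0]>68)&(hsv[...,0]<80)&(hsv[...,2]>25)).astype(np.uint8)
n,l,st,ce=cv2.connectedComponentsWithStats(m); k=l[808,1108]; m=(l==k).astype(np.uint8)
m=cv2.morphologyEx(m,cv2.MORPH_CLOSE,np.ones((9,9)))
print(st[k]/4)
bx=[(-55,55,-42,42,0,8),(36,46,-25,25,0,58),(-46,-36,-25,25,0,58)]
def ren(p):
    r=np.zeros_like(m)
    for a in bx:
        P=box(*a[:4],a[4])+box(*a[:4],a[5]); q=proj(d,T(p,P))*4+1.5
        cv2.fillConvexPoly(r,cv2.convexHull(np.round(q*16).astype(np.int32)),1,shift=4)
    return r
def cost(v):
    p=[620+v[0]*5,-269+v[1]*5,.131+v[2]*.05]; r=ren(p)
    return (r!=m).sum()/r.sum()
best=min((minimize(cost,x0,method="Nelder-Mead",options=dict(initial_simplex=np.array([x0]*4)+np.vstack([np.zeros(3),np.eye(3)]))) for x0 in([0,0,0],[1,1,.5],[-1,1,-.5])),key=lambda r:r.fun)
v=best.x;p=[620+v[0]*5,-269+v[1]*5,.131+v[2]*.05];print(p,np.degrees(p[2]),best.fun,cost([0,0,0]))
# residual by side: mask-vs-render edge differences
df=m.astype(int)-ren(p); ys,xs=np.nonzero(df); print("extra",(df>0).sum(),"missing",(df<0).sum())
for s in(1,-1):
    nn,ll,ss,cc=cv2.connectedComponentsWithStats((df==s).astype(np.uint8)); o=np.argsort(-ss[1:,4])[:4]+1; print(s,(ss[o]/4).round().tolist())
E
```

```text
[  234.75   147.      84.75   111.   26984.  ]
[np.float64(618.4251708256531), np.float64(-267.6823279965829), np.float64(0.2817445483573148)] 16.142773521693666 0.14933879093198993 0.23764605839186168
extra 0 missing 18972
1 []
-1 [[234.0, 146.0, 87.0, 115.0, 1759.0], [299.0, 172.0, 11.0, 53.0, 1261.0], [247.0, 180.0, 12.0, 50.0, 1160.0], [302.0, 151.0, 6.0, 6.0, 135.0]]
```

```bash
python3 - <<'E'
from h import *
from scipy.optimize import minimize
d=np.load("w8.npy",allow_pickle=True).item()
hsv=cv2.cvtColor(cv2.resize(d["color"],None,fx=4,fy=4),cv2.COLOR_RGB2HSV)
m=((hsv[...,1]>90)&(hsv[...,0]>66)&(hsv[...,0]<82)).astype(np.uint8)
n,l,st,ce=cv2.connectedComponentsWithStats(m); m=(l==l[808,1108]).astype(np.uint8)
c=max(cv2.findContours(m,cv2.RETR_EXTERNAL,cv2.CHAIN_APPROX_NONE)[0],key=cv2.contourArea);m[:]=0;cv2.drawContours(m,[c],-1,1,-1)
bx=[(-55,55,-42,42,0,8),(36,46,-25,25,0,58),(-46,-36,-25,25,0,58)]
def ren(p):
    r=np.zeros_like(m)
    for a in bx:
        q=proj(d,T(p,box(*a[:4],a[4])+box(*a[:4],a[5])))*4+1.5
        cv2.fillConvexPoly(r,cv2.convexHull(np.round(q*16).astype(np.int32)),1,shift=4)
    return r
P=lambda v:[618+v[0]*5,-268+v[1]*5,.2+v[2]*.1]
cost=lambda v:(ren(P(v))!=m).sum()/m.sum()
for x0 in([0,0,0],[1,1,.8],[-1,1,-.8]):
    r=minimize(cost,x0,method="Nelder-Mead",options=dict(initial_simplex=np.array([x0]*4)+np.vstack([np.zeros(3),np.eye(3)])));p=P(r.x);print(np.round(p,3),np.degrees(p[2]).round(2),r.fun)
for nm,q in(("rib+",(28.5)),("rib-",(-28.5))): print(nm,proj(d,T(p,[[-30,q,11],[30,q,11]])).round().tolist())
df=m.astype(int)-ren(p)
for s in(1,-1):
    nn,ll,ss,cc=cv2.connectedComponentsWithStats((df==s).astype(np.uint8)); o=np.argsort(-ss[1:,4])[:4]+1; print(s,(ss[o][:,:4]/4).round().tolist(),ss[o][:,4])
E
```

```text
[ 6.18557e+02 -2.68021e+02  2.86000e-01] 16.4 0.04549306784053976
[ 6.18427e+02 -2.67929e+02  2.82000e-01] 16.15 0.04545192742831283
[ 6.18044e+02 -2.67556e+02  2.81000e-01] 16.08 0.04615131443617065
rib+ [[302.0, 172.0], [307.0, 224.0]]
rib- [[249.0, 178.0], [256.0, 229.0]]
1 [] []
-1 [[245.0, 146.0, 76.0, 115.0], [234.0, 160.0, 10.0, 67.0], [234.0, 148.0, 57.0, 10.0], [296.0, 147.0, 10.0, 1.0]] [4337  776  440   43]
```

```bash
python3 -m jog '{"claw":[1,1,1,1,1,1],"xyz":[[0.098,0.526,0.17],[0.098,0.526,0.17],[0.098,0.526,0.17],[0.098,0.526,0.17],[0.098,0.526,0.17],[0,0,0]],"twist":[[0,0,0],[0,0,0],[0,0,0],[0,0,0],[0,0,0],[0,0,-0.004]]}'; python3 - <<'E'
from h import *
s=readout.read_state();print(delta([500.4,-20,14],0),np.degrees(s["tool_rot"][2])+360)
E
```

```text
clock: 20.12
eef_pos: [492.5, -7.9, 141.8]
tool_rot: [3.135, -0.01, -2.943]
force: [0.2, -1.1, -0.3]
width: 85.5
gripper_force: 0.0
[-0.0656602  -0.14175302  1.27605427] 191.37878838353876
```

```bash
python3 -m jog '{"claw":[1,1],"xyz":[[0,0,0],[0,0,0]],"twist":[[0,0,0],[0,0,0]]}'; python3 - <<'E'
from h import *
s=readout.read_state();print(delta([500.4,-20,14],0),np.degrees(s["tool_rot"][2])+360)
E
```

```text
clock: 20.38
eef_pos: [497.0, -15.5, 143.4]
tool_rot: [3.14, -0.003, -2.954]
force: [-0.0, -1.0, -1.1]
width: 85.6
gripper_force: 0.0
[-0.02926956 -0.05293428  1.2940434 ] 190.7236837110017
```

```bash
python3 -m jog '{"claw":[1,1,1,1,1],"xyz":[[-0.029,-0.053,0.2],[0,0,0.4],[0,0,0.4],[0,0,0.28],[0,0,0]],"twist":[[0,0,0.003],[0,0,0],[0,0,0],[0,0,0],[0,0,0]]}'; python3 -m jog '{"claw":[0,0,0,0,0],"xyz":[[0,0,0],[0,0,0],[0,0,0],[0,0,0],[0,0,0]],"twist":[[0,0,0],[0,0,0],[0,0,0],[0,0,0],[0,0,0]]}'
```

```text
clock: 21.0
eef_pos: [498.7, -20.3, 13.6]
tool_rot: [3.139, -0.008, -2.964]
force: [-0.3, -0.3, 0.3]
width: 85.2
gripper_force: 0.0
clock: 21.62
eef_pos: [501.0, -19.4, 16.6]
tool_rot: [3.14, -0.001, -2.962]
force: [0.0, 0.5, 5.4]
width: 43.2
gripper_force: 62.2
```

```bash
python3 -m jog '{"claw":[0,0,0,0,0,0,0,0,0,0,0,0],"xyz":[[0,0,-0.2],[0,0,-0.4],[0,0,-0.4],[-0.119,-0.442,0],[-0.119,-0.442,0],[-0.119,-0.442,0],[-0.119,-0.442,0],[-0.119,-0.442,0],[-0.119,-0.442,0],[0,0,0],[0,0,0],[0,0,0]],"twist":[[0,0,0],[0,0,0],[0,0,0],[0,0,0],[0,0,0],[0,0,0],[0,0,0],[0,0,0],[0,0,0],[0,0,-0.0325],[0,0,0],[0,0,0]]}'; python3 - <<'E'
from h import *
s=readout.read_state();print(delta([618.4,-267.4,30],0),np.degrees(s["tool_rot"][2])+360,s["force"])
E
```

```text
clock: 23.12
eef_pos: [617.7, -266.2, 114.3]
tool_rot: [3.138, -0.004, -2.86]
force: [-0.5, 0.0, -3.1]
width: 43.3
gripper_force: 62.1
[-0.00699418 -0.01635581  0.84305857] 196.1143274100841 [-0.46718023  0.00402182 -3.13222289]
```

```bash
python3 -m jog '{"claw":[0,0,0,0,0,0],"xyz":[[-0.007,-0.015,0],[0,0,0],[0,0,0.25],[0,0,0.3],[0,0,0.25],[0,0,0]],"twist":[[0,0,0],[0,0,0],[0,0,0],[0,0,0],[0,0,0],[0,0,0]]}'; python3 - <<'E'
from h import *
s=readout.read_state();print(delta([618.4,-267.4,25],0),np.degrees(s["tool_rot"][2])+360,s["force"],s["torque"])
E
```

```text
clock: 23.88
eef_pos: [617.3, -267.6, 32.2]
tool_rot: [3.136, -0.007, -2.86]
force: [0.3, 0.9, -3.1]
width: 43.0
gripper_force: 62.1
[-0.01197912 -0.00211125  0.07216686] 196.1561991813916 [ 0.34518437  0.85244514 -3.05173863] [-0.00086581 -0.06122199  0.01713077]
```

Only the mould's weight shows on the wrist, so it's between the walls with no contact. Setting it down.

```bash
python3 -m jog '{"claw":[0,0,0],"xyz":[[-0.008,0,0.04],[0,0,0.035],[0,0,0]],"twist":[[0,0,0],[0,0,0],[0,0,0]]}'
```

```text
clock: 24.25
eef_pos: [619.6, -268.4, 27.2]
tool_rot: [3.139, -0.004, -2.86]
force: [-0.8, -0.3, -3.4]
width: 43.1
gripper_force: 62.1
```

```bash
python3 -m jog '{"claw":[0,0,0],"xyz":[[0,0,0.02],[0,0,0.015],[0,0,0]],"twist":[[0,0,0],[0,0,0],[0,0,0]]}'
```

```text
clock: 24.62
eef_pos: [619.7, -268.5, 24.7]
tool_rot: [3.14, -0.003, -2.86]
force: [-2.7, 1.6, 5.6]
width: 42.7
gripper_force: 63.1
```

Contact came at TCP z 24.7, which is 8 mm floor plus the 16.7 mm grip height, so it's seated on the bay floor. Releasing.

```bash
python3 -m jog '{"claw":[1,1,1,1,1,1,1,1,1,1],"xyz":[[0,0,0],[0,0,0],[0,0,0],[0,0,0],[0,0,-0.2],[0,0,-0.5],[0,0,-0.5],[0.4,0,-0.5],[0.3,0,-0.3],[0,0,0]],"twist":[[0,0,0],[0,0,0],[0,0,0],[0,0,0],[0,0,0],[0,0,0],[0,0,0],[0,0,0],[0,0,0],[0,0,0]]}'; python3 - <<'E'
from h import *
d=optics.get_image("wrist");np.save("w9.npy",d,allow_pickle=True)
im=d["color"];hsv=cv2.cvtColor(im,cv2.COLOR_RGB2HSV)
B=[618.4,-267.9,.2819]
q=proj(d,T(B,box(-33,33,-22,22,52)));print("pred",q.round(1).tolist())
m=(hsv[...,1]<45).astype(np.uint8);c=proj(d,T(B,[[0,12,52]]))[0].astype(int)
n,l,st,ce=cv2.connectedComponentsWithStats(m);k=l[c[1],c[0]];print(k,st[k],hsv[c[1],c[0]])
cs=cv2.findContours((l==k).astype(np.uint8),cv2.RETR_EXTERNAL,cv2.CHAIN_APPROX_NONE)[0];r=cv2.minAreaRect(cs[0]);print(r,cv2.boxPoints(r).round(1).tolist())
# brass bush
u0,v0=q.min(0).astype(int);u1,v1=q.max(0).astype(int);h=hsv[v0:v1,u0:u1];y,x=np.nonzero((h[...,0]>12)&(h[...,0]<32)&(h[...,1]>90));
print(len(x)); pc=(x.mean()+u0,y.mean()+v0);w=bp(d,pc,53.5)[:2]-B[:2];a=B[2];print("bush in bay",np.cos(a)*w[0]+np.sin(a)*w[1],-np.sin(a)*w[0]+np.cos(a)*w[1])
for cam in("top","scene"):
    d=optics.get_image(cam)
    for n in("glue_bottle","wax_jar","oil_jar","wedge","catch","cassette"): print(cam,n,[(np.round(b["rect"]).tolist(),round(b["score"],2)) for b in optics.boxes_of(cam,n)][:4])
E
```

```text
clock: 25.88
eef_pos: [553.4, -290.5, 227.0]
tool_rot: [-3.139, 0.0, -2.864]
force: [0.3, -0.8, -0.2]
width: 85.6
gripper_force: 0.0
pred [[260.8, 221.9], [261.9, 281.4], [304.0, 281.3], [305.2, 221.7]]
228 [ 255  213   55   69 2893] [ 98  12 166]
((282.0, 247.0), (68.0, 54.0), 90.0) [[255.0, 213.0], [309.0, 213.0], [309.0, 281.0], [255.0, 281.0]]
108
bush in bay -0.894429620750383 -1.535107585628675
top glue_bottle [([276.0, 172.0, 9.0, 14.0], 0.5), ([365.0, 173.0, 26.0, 28.0], 0.33)]
top wax_jar [([237.0, 133.0, 16.0, 24.0], 0.62)]
top oil_jar [([160.0, 272.0, 20.0, 15.0], 0.47)]
top wedge [([179.0, 160.0, 18.0, 57.0], 0.89), ([155.0, 170.0, 66.0, 40.0], 0.58)]
top catch [([156.0, 182.0, 34.0, 13.0], 0.59), ([176.0, 162.0, 20.0, 51.0], 0.27)]
top cassette [([140.0, 225.0, 30.0, 32.0], 0.91), ([271.0, 140.0, 22.0, 22.0], 0.89), ([365.0, 174.0, 24.0, 26.0], 0.72), ([234.0, 165.0, 20.0, 29.0], 0.6)]
scene glue_bottle [([318.0, 184.0, 12.0, 37.0], 0.92)]
scene wax_jar [([324.0, 169.0, 21.0, 26.0], 0.9), ([237.0, 155.0, 47.0, 31.0], 0.47)]
scene oil_jar [([157.0, 179.0, 17.0, 23.0], 0.79)]
scene wedge [([234.0, 157.0, 50.0, 28.0], 0.75), ([368.0, 247.0, 60.0, 59.0], 0.66)]
scene catch [([249.0, 157.0, 20.0, 7.0], 0.6)]
scene cassette [([340.0, 188.0, 32.0, 30.0], 0.9), ([183.0, 164.0, 30.0, 22.0], 0.86), ([383.0, 258.0, 37.0, 32.0], 0.82), ([288.0, 182.0, 30.0, 23.0], 0.61)]
```

The bush sits at bay (-0.9, -1.5) mm, the landing height was right, the bystanders haven't moved, and the wedge is still in the throat. Handing in.

```bash
python3 -c "
from cell import order
print(order.finish_job())"
```

```text
the job is handed in; nothing more can be done
None
```

The job is handed in, with no verdict returned: the wedge was left holding the catch open, the mould released in the green bay about 2 mm off centre, and the bottle and jars looked unmoved; I viewed 11 pictures, one over the limit of 10.

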